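Index the jar table to the lid chute

ROBOT

A 7-joint arm with a two-finger parallel gripper is mounted at the origin on the work surface. World frame = base frame: x ahead of the robot, y to its left, z up, the work surface at z = 0. Lengths are in mm, angles in rad, forces in N, time in s.
With the tool pointing down it reaches from about 425 to 925 mm from the base axis. Payload 6.8 kg.
Tool frame: the origin (TCP) lies on the centre line of the jaws, within the pads' length; the fingertips stand 14 mm ahead of it and the grasp point (between the pads) lies 5 mm behind it; z points along the fingers, y is the direction in which the jaws open and shut (so a half turn about z gives the same grasp; the last joint's range is limited). The gripper opens to 88 mm and grips with 3 to 60 N. Pads are 20 mm wide; open, the fingers measure 115 mm over their backs; the gripper's body (75 mm by 178 mm) begins 61 mm behind the grasp point.
Start: joints at [1.226, 0.477, 0.022, 1.555, -0.011, 1.109, -0.083], TCP at [158.358, -656.178, 236.664] pointing down, gripper open.
Joint ranges: [-2.96, 2.96], [-0.34, 2.1], [-1.41, 1.46], [0.24, 2.44], [-1.37, 4.51], [0.17, 1.92], [-2.96, 2.96]. Speed limits (rad/s): [2.39, 2.39, 3.14, 3.14, 3.14, 3.14, 3.14].

INTERFACE

Orientations are given as a unit quaternion [w, x, y, z].
In Python, from workcell import manip gives the robot as it stands. Calls block until the motion is done:
- manip.move_to(position, orientation): joint-space move of the TCP to a pose.
- manip.movel(position, frame=None, feed=150, force_limit=None): straight line of the TCP; frame=None keeps the orientation; feed is the mean speed in mm/s. With force_limit (N) it stops when the force on the tool has changed by that much, and returns True; else False.
- manip.goto_joints(angles): joint-space move.
- manip.command_gripper(opening, squeeze=None): finger opening in mm; squeeze is the grip in N (None keeps the last); returns when the fingers have stopped.
- manip.wait(seconds).
- manip.inverse_kinematics(position, orientation): joint angles nearest the present ones, or None.
- manip.sense(): the state.
- manip.get_image(name): name is "scene" or "side" or "wrist"; returns a dict with "pixels" (420x560x3 uint8, blue, green, red), "z_map" (420x560 float32, mm along the optical axis (not along the pixel's ray), 0 where there is no reading), "fx", "fy", "cx", "cy" (pixels), "T" (4x4, takes a point from camera to world coordinates). Camera axes: x right, y down, z forward; pixel columns grow to the right and rows downward; lengths in mm; the calibration is good to about 2 mm. A picture is of the moment at which its call begins.
A pose or a line that the arm cannot do raises manip.Unreachable and nothing moves.
- manip.sign_off(): hands the job in, once; it reports no verdict.
The state is a dict: "clock": time; "joints": joint angles; "qd": joint speeds; "joint_efforts": joint torques, N m; "eef_pos": TCP position; "tool_rot": TCP orientation; "wrist_force": force on the tool from outside, world axes, zero at the start; "moment": the same for the moment, N m; "finger_gap": finger opening in mm.
Only numpy, scipy, OpenCV 4.12 (cv2) and the standard library are available. Lean on these libraries where they do the work, as an engineer would, in place of code of your own. Each camera call takes 0.05 s, during which the arm holds its last target.

TASK

The open jar (the one without a lid) stands one place beside the lid chute on the rotary table. With the fingertips, press the spring plunger knob on the table's arm fully in and, keeping it down, push it round so that the table turns to the next hole, the way that brings the open jar under the mouth of the chute; then let the knob spring back up so that the pin locks in that hole. Only press and push: do not touch, lift or tip any jar, and leave the things around the table where they are.

Things in the scene. Friction and masses are not known exactly. Their poses are not given: they have to be found in the camera images.
- hub (a point): Centre of the rotary table's axis, at the top of its small dark hub, 70 mm above the work surface; the axis is vertical. The table is an aluminium disc, 284 mm across, top face 42 mm above the work surface, with ten white seat rings (61 mm across, 8 mm high) every 36 degrees on a circle of 105 mm radius about the axis. It stands on a fixed grey round foot of 430 mm diameter.
- carousel (a joint): Angle of the rotary table, rad; 0 at the start, positive anticlockwise seen from above. The locking holes are at -1.257, -0.628, 0, 0.628 and 1.257 (every 36 degrees); stops at +-1.30. Turning takes about 2 N pushed sideways at the knob; with the pin free the table stays where it is left.
- plunger (a joint): How far the plunger is pressed down, m: 0 fully up (pin in a hole, about 1.5 mm of play at the knob either way), 0.015 fully down. Spring: about 5 N to start, about 10 N at the bottom. The pin is free of its hole from about 0.010. Let go between holes it comes up against the underside of the index plate and stays at about 0.008; over a hole it springs up; the round pin end centres itself if it is within 2.5 mm.
- knob_dish (a point): Centre of the dished floor of the black round plunger knob, 90 mm above the work surface when up. Knob 64 mm across, 18 mm high; dish 54 mm across inside a rim 8 mm high. It sits on the table's arm, 185 mm from the axis, opposite the chute at the start, and goes round with the table and down with the plunger. It clears the index plate even when fully down.
- index_plate (a point): Middle hole of the fixed aluminium index plate (the hole the pin is in at the start), at the plate's top face, 60 mm above the work surface. The plate is an arc about the table's axis, 158 to 212 mm in radius, with five holes rimmed in dark steel, 36 degrees apart at 185 mm radius, joined by a narrow slot in which the knob's stem runs.
- chute_mouth (a point): Mouth of the fixed sheet-steel lid chute: the point straight above the centre of the place where the open jar must come, on the 105 mm seat circle, 140 mm above the work surface. The chute slopes up away from the axis, 77 mm wide, to about 245 mm high.
- jar_open: The open jar: amber glass without a lid, 52 mm across the body, 76 mm high, origin under its centre. At the start it stands in the seat next to the one under the chute, on either side.
- jar_swap: Amber glass jar with a black screw lid, 53 mm across, 78 mm high overall, origin under its centre; one of four alike on the table, at the start in the seat on the other side of the chute.
- jar_mid: Amber glass jar with a black screw lid, 53 mm across, 78 mm high overall, origin under its centre; one of four alike on the table, at the start in the seat under the chute.
- jar_left: Amber glass jar with a black screw lid, 53 mm across, 78 mm high overall, origin under its centre; one of four alike on the table, two seats anticlockwise from the chute at the start.
- jar_right: Amber glass jar with a black screw lid, 53 mm across, 78 mm high overall, origin under its centre; one of four alike on the table, two seats clockwise from the chute at the start.
- spare_jar: Bystander: a lidded jar of the same kind (53 mm across, 78 mm high), standing on the work surface to the robot's left of the rotary table; origin under its centre.
- lid_tray: Bystander: white open tray 160 x 120 x 50 mm with black lids in it, to the robot's right of the rotary table; origin under its centre.
- brush: Bystander: a hand brush lying flat to the robot's left of the rotary table; origin under its middle.
Things that resemble listed ones, but are neither listed nor needed, are in the scene too. Leave any green or red look-alike of the jar_open alone.

How it is judged (in metres and radians):
On the way, in this order (a step that is already met when the one before it is completed fails the run):
1. the fingers hold the plunger knob pressed in (at least 10 mm) (value of joint plunger above 0.01 m and contact force between the fingers and plunger above 1 N), for 0.1 s.
2. the table has turned so that the open jar is under the chute mouth (within 12 mm) (horizontal distance between jar_open and chute_mouth below 0.012 m), for 0.2 s.
At the end, for the whole second after the job is handed in: The table is locked one hole on from where it began (within 0.03 rad), the open jar stands under the chute mouth (within 12 mm, seen from above), the plunger is up (within 3 mm), the table is at rest, and all five jars stand upright in their seats (horizontal distance between jar_open and chute_mouth below 0.012 m and value of joint plunger below 0.003 m and (value of joint carousel between 0.598 and 0.658 rad or value of joint carousel between -0.658 and -0.598 rad) and velocity of joint carousel between -0.03 and 0.03 rad/s and angle between each of jar_open, jar_swap, jar_mid, jar_left, jar_right's own z axis and vertical below 0.1 rad and height (world z) of each of jar_open, jar_swap, jar_mid, jar_left, jar_right below 0.05 m); the robot touches nothing.
It fails at once if a jar on the table is touched by the robot (over 1 N) (contact force between any of the fingers, the arm and jar_open above 1 N or contact force between any of the fingers, the arm and jar_swap above 1 N or contact force between any of the fingers, the arm and jar_mid above 1 N or contact force between any of the fingers, the arm and jar_left above 1 N or contact force between any of the fingers, the arm and jar_right above 1 N).
It fails at once if a jar on the table is lifted or tipped (height (world z) of any of jar_open, jar_swap, jar_mid, jar_left, jar_right above 0.055 m or angle between any of jar_open, jar_swap, jar_mid, jar_left, jar_right's own z axis and vertical above 0.3 rad).
It fails at once if the spare jar, the lid tray or the brush is moved by more than 20 mm (distance of any of spare_jar, lid_tray, brush from where it was at the start of the episode above 0.02 m).
It also fails if it takes over 35 s, if anything falls off the work surface, if the arm or the gripper's body presses on something with over 40 N, if the wrist force passes 120 N, or if a joint passes its speed limit or range.

## Working session

There is one attempt and no reset: what is moved stays moved. The work goes in short steps, each a Python script; the robot and the scene stay as the last script left them, time stands still between calls to the robot, and variables do not carry over. Pictures are saved under pics/ and viewed, and the job is handed in when it is done.

```bash
ls; mkdir -p pics; python3 - <<'E'
from workcell import manip
import cv2,pickle
d={}
for n in("scene","side","wrist"):
    i=manip.get_image(n);d[n]=i;cv2.imwrite(f"pics/{n}0.png",i["pixels"]);print(n,i["fx"],i["cx"],i["cy"],i["T"].round(3).tolist())
pickle.dump(d,open("d0.pkl","wb"));s=manip.sense();print(s)
E
```

```text
pics
scene 430.02666299457024 280.7901838371289 212.933776452623 [[-0.642, 0.441, -0.627, 1484.908], [0.766, 0.38, -0.518, 691.498], [0.01, -0.813, -0.582, 907.835], [0.0, 0.0, 0.0, 1.0]]
side 386.8388435010947 276.5233407170047 214.51436487693482 [[-0.858, -0.375, 0.351, 295.394], [-0.514, 0.607, -0.606, 560.427], [0.014, -0.7, -0.714, 835.992], [0.0, 0.0, 0.0, 1.0]]
wrist 316.3118491955 281.77185339632246 206.39303574167334 [[0.234, -0.938, -0.256, 228.711], [-0.972, -0.226, -0.06, -638.835], [-0.002, 0.263, -0.965, 384.511], [0.0, 0.0, 0.0, 1.0]]
{'clock': 0.15, 'joints': array([ 1.22590257,  0.47762898,  0.02234679,  1.55612973, -0.01147928,
        1.10929106, -0.08309106]), 'qd': array([-0.00078909, -0.00198454, -0.00103307, -0.00324137, -0.000331  ,
       -0.00185618,  0.00100001]), 'joint_efforts': array([ 2.31933111e-03, -5.83290553e+01,  1.53659910e+00, -2.72875875e+01,
       -5.42596495e-02,  1.44939817e-02,  1.00967745e-04]), 'eef_pos': array([ 158.24564007, -655.7767243 ,  235.93244145]), 'tool_rot': array([-6.50974860e-04,  9.92996879e-01,  1.18138721e-01, -1.33018967e-04]), 'wrist_force': array([ 0.13401992,  0.78566199, -0.46092139]), 'moment': array([-0.04500713, -0.01716087,  0.00342939]), 'finger_gap': 87.73787982575354}
```

View pics/scene0.png

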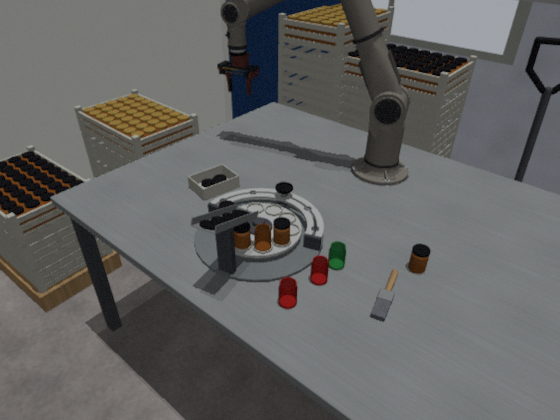

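View pics/side0.png

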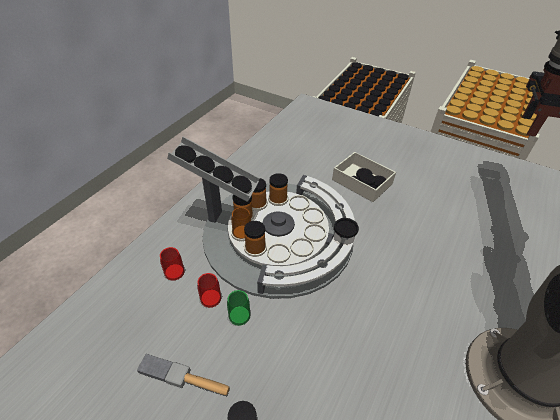

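The scene view shows the table with its knob at about (284,188), the chute on the far side, and amber jars at about (242,235), (262,237) and (281,231). In the side view the knob is at (346,228) and the hub at (279,220). Next I'll look at close crops.

```bash
python3 - <<'E'
import cv2,pickle
d=pickle.load(open("d0.pkl","rb"))
a=d["scene"]["pixels"][165:285,180:340];cv2.imwrite("pics/sc.png",cv2.resize(a,None,fx=5,fy=5,interpolation=3))
a=d["side"]["pixels"][130:310,160:370];cv2.imwrite("pics/sd.png",cv2.resize(a,None,fx=3.3,fy=3.3,interpolation=3))
E
```

```text
(no output)
```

View pics/sc.png

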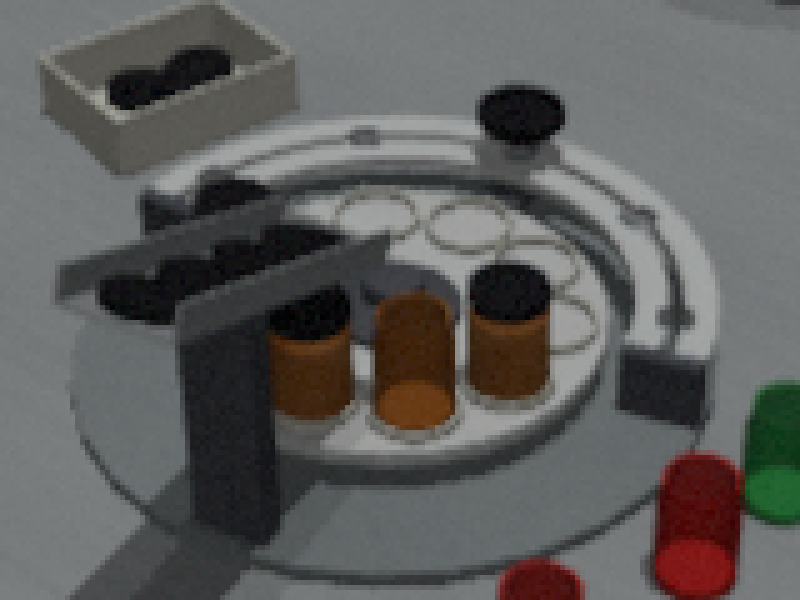

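View pics/sd.png

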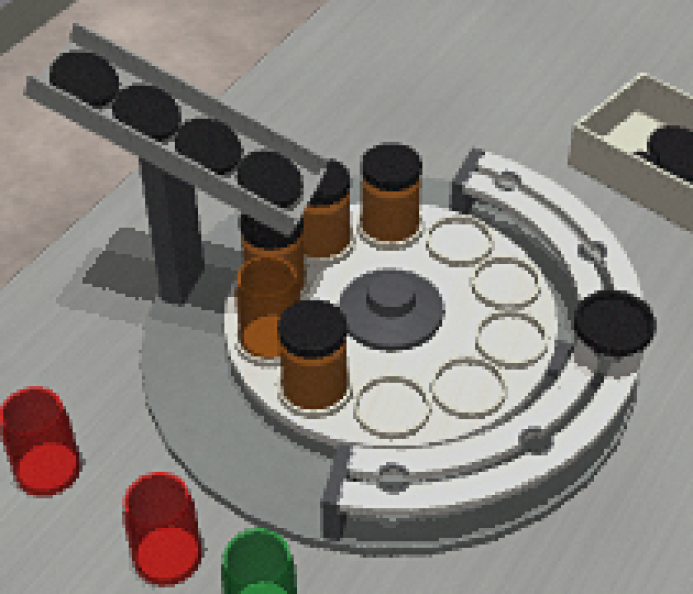

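Candidates for the open jar, as scene pixels:
- Amber jar without a lid, between two others, at (263,238).
- Lidded amber jars at (242,235) and (282,230).
- Red open jars at (319,270) and (288,292), and a green one at (337,255).

The amber, lidless one at (263,238) is the open jar; it's at (241,224) in the side view. Candidates for the knob are the black disc on the arm at scene (284,188), the jar lids, and the lids in the tray and chute. Only the disc stands over the index plate. Now I'll measure positions.

```bash
cat > h.py <<'E'
import numpy as np,cv2
def ray(im,u,v,z):
    T=im["T"];d=T[:3,:3]@np.array([(u-im["cx"])/im["fx"],(v-im["cy"])/im["fy"],1.]);o=T[:3,3]
    return (o+d*(z-o[2])/d[2])
def dep(im,u,v):
    z=im["z_map"][int(round(v)),int(round(u))]
    return (im["T"]@np.array([(u-im["cx"])/im["fx"]*z,(v-im["cy"])/im["fy"]*z,z,1]))[:3]
def proj(im,p):
    c=np.linalg.inv(im["T"])@np.append(p,1.);return im["fx"]*c[0]/c[2]+im["cx"],im["fy"]*c[1]/c[2]+im["cy"]
def cloud(im):
    v,u=np.mgrid[:420,:560];z=im["z_map"].astype(float)
    P=np.stack([(u-im["cx"])/im["fx"]*z,(v-im["cy"])/im["fy"]*z,z],-1)@im["T"][:3,:3].T+im["T"][:3,3]
    P[z<=0]=np.nan;return P
E
python3 - <<'E'
import pickle
from h import *
d=pickle.load(open("d0.pkl","rb"))
for n,roi in(("scene",(270,180,300,200)),("side",(330,213,362,246))):
    im=d[n];P=cloud(im);x0,y0,x1,y1=roi
    g=im["pixels"].max(2)
    m=np.zeros(g.shape,np.uint8);m[y0:y1,x0:x1]=(g[y0:y1,x0:x1]<45)
    c=max(cv2.findContours(m,0,1)[0],key=cv2.contourArea)
    el=cv2.fitEllipse(c);x,y,w,h=cv2.boundingRect(c)
    print(n,"ellipse",el,(x,y,w,h))
    q=P[m>0];print("z pct",np.nanpercentile(q[:,2],[5,25,50,75,95]).round(1))
    # top points via depth
    t=q[(q[:,2]>84)&(q[:,2]<104)];print("bbox centre",((np.nanpercentile(t,1,axis=0)+np.nanpercentile(t,99,axis=0))/2).round(1),np.ptp(t,axis=0).round(1))
    print("ray98",ray(im,*el[0],98).round(1))
s,e=d["scene"],d["side"]
# hub
print("hub side",ray(e,160+391/3.3,130+288/3.3,70).round(1), dep(e,160+391/3.3,130+288/3.3).round(1))
print("jar base scene",ray(s,180+415/5,165+405/5,50).round(1))
print("jar base side",ray(e,160+265/3.3,130+335/3.3,50).round(1))
for n,u,v in(("far R",160+508/3.3,130+181/3.3),("R",160+592/3.3,130+252/3.3),("L",160+536/3.3,130+440/3.3),("LL",160+393/3.3,130+478/3.3)): print("hole",n,ray(e,u,v,60).round(1))
for n,u,v in(("R",180+366/5,165+134/5),("L",180+638/5,165+214/5),("LL",180+677/5,165+316/5)): print("hole scene",n,ray(s,u,v,60).round(1))
# foot / disc from cloud: jar-lid tops
for n in d:
    if n=="wrist":continue
    P=cloud(d[n])
    m=(abs(P[...,2]-70)<3)&(P[...,0]>400)&(P[...,0]<1100)
    print(n,"z70 pts",m.sum())
E
```

```text
scene ellipse ((283.90203857421875, 187.86895751953125), (10.626991271972656, 16.25606346130371), 93.31632995605469) (276, 183, 17, 12)
z pct [ 88.8  92.5  94.4  97.5 102.2]
bbox centre [ 482.9 -124.3   94.9] [64.2 64.4 17.4]
ray98 [ 488.3 -118.5   98. ]
side ellipse ((345.5345764160156, 227.5204315185547), (18.94082260131836, 23.742958068847656), 101.62103271484375) (334, 218, 24, 20)
z pct [88.6 90.4 91.8 96.3 99.5]
bbox centre [ 482.4 -123.3   94.3] [61.7 62.9 15.6]
ray98 [ 482.  -120.1   98. ]
hub side [662.5 -84.   70. ] [662.5 -83.9  70.1]
jar base scene [730.8  -0.8  50. ]
jar base side [7.331e+02 3.000e-01 5.000e+01]
hole far R [ 645.6 -267.3   60. ]
hole R [ 540.4 -222.2   60. ]
hole L [491.5 -12.1  60. ]
hole LL [566.3  74.8  60. ]
hole scene R [ 535.2 -223.9   60. ]
hole scene L [487.1 -12.6  60. ]
hole scene LL [562.8  76.1  60. ]
scene z70 pts 418
side z70 pts 562
```

The open jar lies 36° anticlockwise of the chute, so the table turns clockwise (-0.628) and the knob moves toward +y, to hole L. I'll fit the axis from the known 185 mm radius and then hover for a wrist check.

```bash
cat > geo.py <<'E'
import numpy as np
from scipy.optimize import least_squares
pts=[((645.6,-267.3),-2),((540.4,-222.2),-1),((535.2,-223.9),-1),((491.5,-12.1),1),((487.1,-12.6),1),((566.3,74.8),2),((562.8,76.1),2),((482.7,-122),0)]
# hole k: at angle a0 - k*36deg
f=lambda p:np.concatenate([np.array(q)-p[:2]-185*np.array([np.cos(p[2]-k*np.pi/5),np.sin(p[2]-k*np.pi/5)]) for q,k in pts])
r=least_squares(f,[662,-84,np.radians(192)],loss="soft_l1")
C=r.x[:2];a0=r.x[2]
def knob(dth,rad=185): return C+rad*np.array([np.cos(a0+dth),np.sin(a0+dth)])
def quat(phi): return [0,float(np.cos(phi/2)),float(np.sin(phi/2)),0]
if __name__=="__main__":print(C,np.degrees(a0),knob(0),knob(-.628),f(r.x).reshape(-1,2).round(1).tolist())
E
python3 geo.py
python3 - <<'E'
from workcell import manip
from geo import *
import cv2,pickle
k=knob(0);phi=a0-np.pi
manip.command_gripper(14,10)
manip.move_to([*k,190],quat(phi))
i=manip.get_image("wrist");cv2.imwrite("pics/w1.png",i["pixels"]);pickle.dump(i,open("w1.pkl","wb"))
s=manip.sense();print(s["clock"],s["eef_pos"],s["finger_gap"],s["wrist_force"])
from h import *
print("proj knob",proj(i,np.array([*k,90])),"tip",proj(i,np.append(s["eef_pos"][:2],176)))
E
```

```text
[660.86442188 -82.96405928] 193.24634332483112 [ 480.78655329 -125.35463894] [490.23902533 -11.465989  ] [[0.1, 0.0], [0.3, 0.9], [-4.9, -0.8], [1.2, -0.7], [-3.2, -1.2], [1.4, -0.4], [-2.1, 0.9], [1.9, 3.4]]
3.625 [ 480.75939823 -126.38189524  190.00154479] 13.9538737380003 [0.72581272 0.99153447 0.24338999]
proj knob (np.float64(280.6894428659969), np.float64(211.65237576137744)) tip (np.float64(281.99408108826276), np.float64(255.19029580130908))
```

View pics/w1.png

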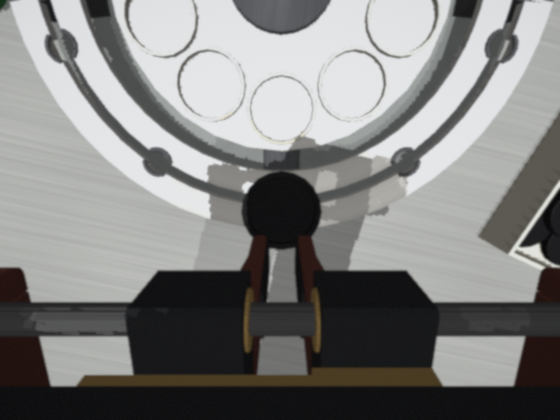

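The wrist view shows the knob centred at about (281,210), with holes at (61,45), (158,161), (405,161) and (500,45). The knob is close to the predicted (280.7,211.7). I'll check the numbers against rays.

```bash
python3 - <<'E'
import pickle
from h import *
from geo import *
i=pickle.load(open("w1.pkl","rb"))
g=i["pixels"].max(2);m=np.zeros(g.shape,np.uint8);m[165:235,235:330]=g[165:235,235:330]<40
c=max(cv2.findContours(m,0,1)[0],key=cv2.contourArea);el=cv2.minEnclosingCircle(c[c[:,0,1]<225]);print(el, "knob98",ray(i,*el[0],98).round(1),"knob model",knob(0))
print("size",el[1]*2*i["z_map"][205,281]/i["fx"])
H=[((61,45),2),((158,161),1),((405,161),-1),((500,45),-2)]
W=[]
for (u,v),k in H:
    p=ray(i,u,v,60)[:2];W.append((p,k));print(k,p.round(1),knob(-k*np.pi/5).round(1))
W.append((ray(i,*el[0],98)[:2],0))
f=lambda p:np.concatenate([np.array(q)-p[:2]-185*np.array([np.cos(p[2]-k*np.pi/5),np.sin(p[2]-k*np.pi/5)]) for q,k in W])
r=least_squares(f,[661,-83,3.37]);print(r.x,f(r.x).round(1),[r.x[:2]+185*np.array([np.cos(r.x[2]-t),np.sin(r.x[2]-t)]) for t in(0,.628)])
E
```

```text
((281.2148742675781, 209.5950469970703), 38.2806510925293) knob98 [ 484.8 -124.9   98. ] knob model [ 480.78655329 -125.35463894]
size 62.36114
2 [567.8  75.8] [564.9  75.2]
1 [493.  -11.7] [490.3 -11.4]
-1 [ 542.2 -223.2] [ 540.1 -223.1]
-2 [ 647.7 -267.1] [ 645.5 -267.3]
[663.69665142 -82.93469603   3.37143674] [-0.1  0.4 -0.2 -0.6 -0.5 -0.3 -0.4  0.2  1.2  0.2] [array([ 483.56179462, -125.08245241]), array([493.16780514, -11.20665   ])]
```

The wrist fit is consistent to about 1 mm: axis at about (663.5,-83), knob at (483.5,-125). Next I'll press.

```bash
sed -i 's/^C=r.x.*/C=np.array([663.4,-83.0]);a0=3.3714/' geo.py; python3 - <<'E'
from workcell import manip
from geo import *
k=knob(0);phi=a0-np.pi
def st(t):
    s=manip.sense();print(t,round(s["clock"],2),s["eef_pos"].round(1),s["wrist_force"].round(1),round(s["finger_gap"],1))
manip.movel([*k,125],quat(phi),feed=120);st("above")
print(manip.movel([*k,100],feed=40,force_limit=3));st("touch")
print(manip.movel([*k,84],feed=30,force_limit=16));st("pressed")
E
```

```text
above 4.32 [ 483.6 -125.2  125.3] [-0.6 -0.3  0.9] 14.4
True
touch 4.88 [ 483.2 -125.2  102.1] [ 0.4 -0.2  5.6] 13.6
True
pressed 5.38 [ 483.4 -125.5   89.4] [-3.5 -0.4 10.3] 13.7
```

```bash
python3 - <<'E'
from workcell import manip
from geo import *
def st(t):
    s=manip.sense();p=s["eef_pos"];a=np.degrees(np.arctan2(p[1]-C[1],p[0]-C[0])%(2*np.pi)-a0)
    print(t,round(s["clock"],2),p.round(1),s["wrist_force"].round(1),round(s["finger_gap"],1),"arc deg",a.round(2),"r",np.hypot(*(p[:2]-C)).round(1),flush=True)
manip.movel([*knob(0),88],feed=20);st("down")
for d in (3,8,14,20,26,32,36):
    t=-np.radians(d)
    manip.movel([*knob(t),88],quat(a0-np.pi+t),feed=45);st(d)
E
```

```text
down 5.62 [ 483.4 -125.5   89.3] [-3.9 -0.2 17.1] 14.0 arc deg 0.13 r 184.9
3 5.99 [ 481.5 -115.8   89.3] [-4.5 -0.2 16.9] 14.0 arc deg -2.95 r 184.8
8 6.5 [479.4 -99.6  89.3] [-4.8  0.7 17.9] 14.1 arc deg -8.01 r 184.8
14 7.08 [478.7 -80.   89.2] [-4.2  0.6 17.2] 14.1 arc deg -14.09 r 184.7
20 7.67 [480.2 -60.5  89.3] [-4.1  1.7 17.7] 14.0 arc deg -20.18 r 184.6
26 8.25 [483.7 -41.2  89.2] [-3.7  1.4 16.1] 14.1 arc deg -26.27 r 184.6
32 8.83 [489.2 -22.3  89.3] [-3.5  1.8 15.1] 13.7 arc deg -32.37 r 184.5
36 9.27 [494.  -10.1  89.3] [-1.9  2.9 14.7] 14.1 arc deg -36.45 r 184.4
```

```bash
python3 - <<'E'
from workcell import manip
import cv2,pickle,numpy as np
a=manip.get_image("side");w=manip.get_image("wrist")
pickle.dump((a,w),open("d2.pkl","wb"))
cv2.imwrite("pics/s2.png",cv2.resize(a["pixels"][130:310,160:370],None,fx=3.3,fy=3.3,interpolation=3));cv2.imwrite("pics/w2.png",w["pixels"])
E
```

```text
(no output)
```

View pics/s2.png

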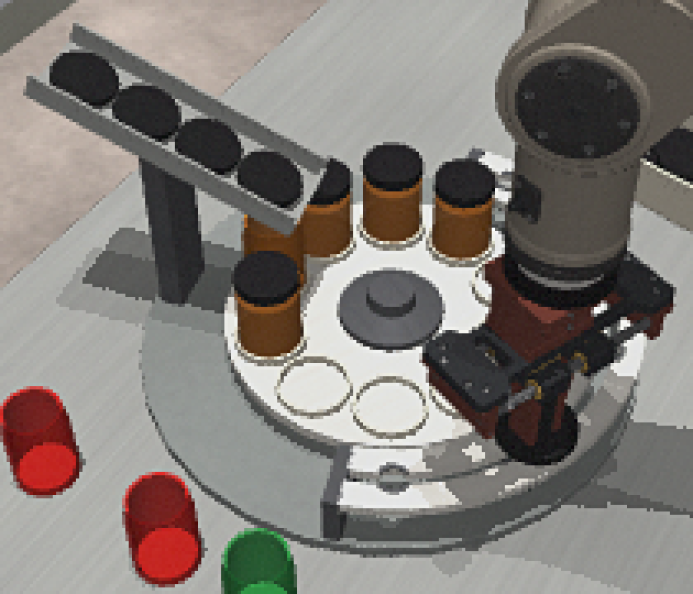

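View pics/w2.png

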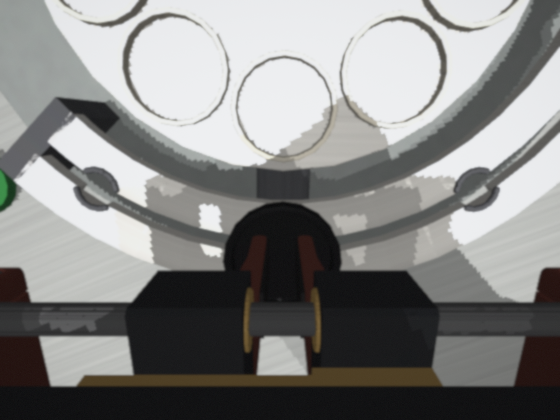

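The table has turned: in the side view a lidded jar now stands where the open jar was, and the open jar is under the chute. The knob is centred on the fingers. In the wrist view the neighbouring holes are at (96,188) and (476,188), with the knob at about (282,255). I'll compute how far the knob is from the hole.

```bash
python3 - <<'E'
import pickle
from h import *
from geo import *
a,i=pickle.load(open("d2.pkl","rb"))
g=i["pixels"];
for x0 in(60,440):
    c=g[155:225,x0:x0+80];print("hole crop ok")
A=ray(i,96.5,188,60)[:2];B=ray(i,476,188,60)[:2]
ang=lambda p:np.degrees(np.arctan2(p[1]-C[1],p[0]-C[0])%(2*np.pi)-a0)
print("holes",A,ang(A),np.hypot(*(A-C)),B,ang(B),np.hypot(*(B-C)), "dist",np.hypot(*(A-B)),"exp",2*185*np.sin(np.pi/5))
print("mid angle",(ang(A)+ang(B))/2)
mx=g.max(2)
for v in(225,235,245,255):
    r=np.where(mx[v,215:350]<50)[0]+215;u=(r[0]+r[-1])/2;p=ray(i,u,v,83)[:2];print(v,r[0],r[-1],u,p,ang(p),np.hypot(*(p-C)))
cv2.imwrite("pics/w2c.png",cv2.resize(g[150:270,60:500],None,fx=1.8,fy=1.8,interpolation=3))
E
```

```text
hole crop ok
hole crop ok
holes [567.55178723  75.07507643] -71.93662468537632 184.86375977395673 [ 483.03174486 -125.82575088] 0.18970624609834075 185.38271872026715 dist 217.95591291398895 exp 217.48054334821506
mid angle -35.87345921963899
225 236 328 282.0 [512.67166926 -17.54028968] -36.641784397166056 164.3289486493104
235 230 333 281.5 [507.71913522 -15.17353185] -36.70860827732691 169.81449125719158
245 226 338 282.0 [502.47531632 -13.24923547] -36.600700030610355 175.3907721956331
255 225 339 282.0 [497.24058946 -11.04624222] -36.58155775121461 181.06985660110905
```

View pics/w2c.png

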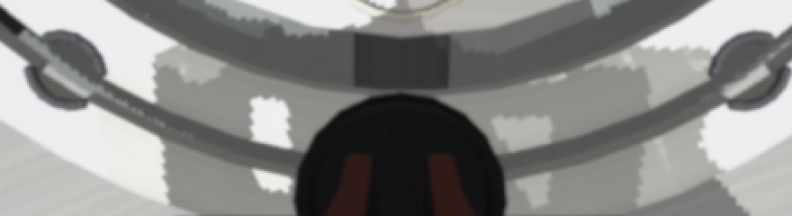

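The knob is about 0.75° (2.4 mm) past the hole, right at the edge of the centring range. I'll back up by that much and then let it up slowly.

```bash
python3 - <<'E'
from workcell import manip
from geo import *
import cv2,pickle
def st(t):
    s=manip.sense();p=s["eef_pos"];a=np.degrees(np.arctan2(p[1]-C[1],p[0]-C[0])%(2*np.pi)-a0)
    print(t,round(s["clock"],2),p.round(1),s["wrist_force"].round(1),"arc deg",a.round(2),flush=True)
t=-np.radians(35.2);p=knob(t)
manip.movel([*p,88],feed=15);st("back")
i=manip.get_image("wrist")
from h import *
ang=lambda p:np.degrees(np.arctan2(p[1]-C[1],p[0]-C[0])%(2*np.pi)-a0)
mx=i["pixels"].max(2)
for v in(225,235,245):
    r=np.where(mx[v,215:350]<50)[0]+215;q=ray(i,(r[0]+r[-1])/2,v,83)[:2];print(ang(q))
E
```

```text
back 9.69 [492.9 -12.7  89.3] [-2.7  1.6 14.1] arc deg -35.57
-35.66551016427501
-35.67556009192159
-35.685142724493836
```

```bash
python3 - <<'E'
from workcell import manip
from geo import *
import cv2,pickle
def st(t):
    s=manip.sense();p=s["eef_pos"]
    print(t,round(s["clock"],2),p.round(1),s["wrist_force"].round(1),flush=True)
p=knob(-np.radians(35.3))
for z in(92,96,100,103,106,112):
    manip.movel([*p,z],feed=20);st(z)
manip.movel([*p,190],feed=120);manip.wait(.3);st("up")
i=manip.get_image("wrist");a=manip.get_image("side");cv2.imwrite("pics/w3.png",i["pixels"])
pickle.dump((a,i),open("d3.pkl","wb"))
cv2.imwrite("pics/s3.png",cv2.resize(a["pixels"][130:310,160:370],None,fx=3.3,fy=3.3,interpolation=3))
from h import *
ang=lambda p:np.degrees(np.arctan2(p[1]-C[1],p[0]-C[0])%(2*np.pi)-a0)
P=cloud(i);m=np.hypot(P[...,0]-knob(-.628)[0],P[...,1]-knob(-.628)[1])
k=(m<20)&(i["pixels"].max(2)<60);print("dish z",np.nanpercentile(P[k][:,2],[10,50,90]))
mm=((i["pixels"].max(2)<40)&(m<50)).astype(np.uint8)
c=max(cv2.findContours(mm,0,1)[0],key=cv2.contourArea);el=cv2.minEnclosingCircle(c[c[:,0,1]<225]);q=ray(i,*el[0],98)[:2];print(el,q,ang(q),np.hypot(*(q-C)))
E
```

```text
92 10.09 [492.9 -12.7  92.9] [-0.2  1.6  8.9]
96 10.44 [492.9 -12.7  96.8] [-0.2  0.8  7.2]
100 10.79 [492.9 -12.7 100.6] [0.7 1.4 6.7]
103 11.09 [492.9 -12.8 103.6] [-0.2  0.6  5. ]
106 11.39 [491.5 -13.5 105.8] [ 0.7 -0.4  0.2]
112 11.84 [492.1 -13.3 112.1] [0.1 0.4 0.4]
up 12.94 [491.7 -13.3 189.4] [-0.5  0.2 -0. ]
dish z [ 90.31906595 198.07436038 256.88610097]
((0.0, 0.0), 0.0) [702.83524271 102.37633119] -115.17653858468759 189.52446421109906
```

View pics/w3.png

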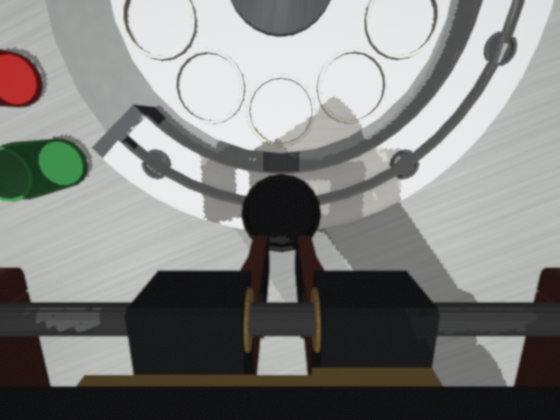

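View pics/s3.png

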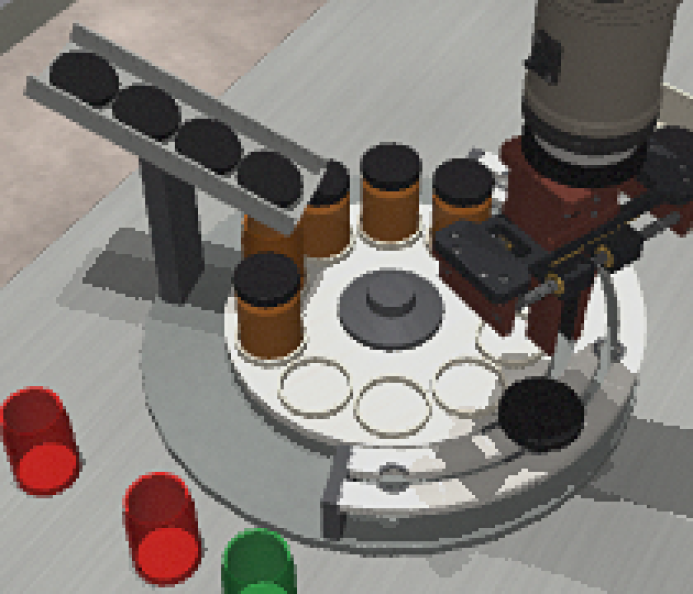

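The wrist view shows the knob at (281,210), midway between the holes at (156,163) and (404,163). The spring force followed the fingers up to a tip height of about 90 mm. Now a numeric check of height and angle.

```bash
python3 - <<'E'
import pickle
from h import *
from geo import *
a,i=pickle.load(open("d3.pkl","rb"))
ang=lambda p:np.degrees(np.arctan2(p[1]-C[1],p[0]-C[0])%(2*np.pi)-a0)
for n,im,(x0,y0,x1,y1) in(("wrist",i,(235,165,330,232)),("side",a,(305,238,342,270))):
    g=im["pixels"].max(2);m=np.zeros(g.shape,np.uint8);m[y0:y1,x0:x1]=g[y0:y1,x0:x1]<(40 if n=="wrist" else 45)
    c=max(cv2.findContours(m,0,1)[0],key=cv2.contourArea)
    u,v=cv2.minEnclosingCircle(c[c[:,0,1]<225])[0] if n=="wrist" else cv2.fitEllipse(c)[0]
    q=ray(im,u,v,98);print(n,u,v,q.round(1),"ang",ang(q).round(2),"r",np.hypot(*(q[:2]-C)).round(1),"z",[dep(im,u+dx,v-4)[2].round(1) for dx in(-3,0,3)])
A=ray(i,156,163,60);B=ray(i,404.5,163,60);print("mid",(ang(A)+ang(B))/2)
E
```

```text
wrist 280.7519226074219 211.95037841796875 [494.3 -12.9  98. ] ang -35.67 r 183.1 z [np.float64(91.8), np.float64(90.5), np.float64(91.7)]
side 323.52142333984375 255.21737670898438 [490.5  -7.6  98. ] ang -36.72 r 188.6 z [np.float64(91.1), np.float64(90.5), np.float64(91.2)]
mid -35.86611873533146
```

The dish floor is at about 90–91 mm, so the plunger is fully up, and the knob is within about 0.2° of the hole. The arm is clear, so I'll hand in.

```bash
python3 -c "
from workcell import manip
manip.sign_off();print(manip.sense()['clock'])"
```

```text
the job is handed in; nothing more can be done
the job is handed in; nothing more can be done
```

I pressed the knob in to about 14.5 mm with the nearly closed fingertips. Keeping it down, I pushed it 36° clockwise, seen from above. It went about 2.4 mm past the hole, so I moved it back most of that way before letting it up. The job was handed in with about 13 s of the 35 s used; no verdict is reported.

**Last checks:**
- **Plunger:** the dish floor reads 90.5–91.8 mm, against 90 mm when fully up. The spring pushed on the fingers until the tips reached about 90 mm.
- **Table angle:** the wrist camera puts the knob at -35.7°, with the hole at -35.9°. The side camera's ellipse fit gave -36.7°. I trusted the wrist camera because the side fit also gave a radius of 188.6 mm instead of 185 mm.
- **Jars:** in the side view the four jars I can identify look upright in their seats. The open jar is partly hidden behind the chute, so I worked out its place from the table's turn and didn't measure it.
- **Surroundings:** the arm stayed clear of the jars and bystanders. I didn't re-measure the spare jar, lid tray or brush afterwards.

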